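# Fetch the chuck key from the slide-lid accessory box

### The arm

A 6-joint arm with a two-finger parallel gripper is mounted at the origin on the work surface. World frame = base frame: x ahead of the robot, y to its left, z up, the work surface at z = 0. Lengths are in mm, angles in degrees, forces in N, time in s.
With the tool pointing down it reaches from about 350 to 850 mm from the base axis. Payload 8.1 kg.
Tool frame: the origin (TCP) lies midway between the tips of the shut fingers; the grasp point (between the pads) lies 19 mm behind it; z points along the fingers, y is the direction in which the jaws open and shut (so a half turn about z gives the same grasp; the last joint's range is limited). The gripper opens to 85 mm and grips with 20 to 120 N. Pads are 22 mm wide; open, the fingers measure 114 mm over their backs; the gripper's body (76 mm by 85 mm) begins 54 mm behind the grasp point. The pads swing forward as they close: fully open they stand 13 mm farther back than shut.
Start: joints at [-81.154, 7.471, 85.268, -0, 87.261, -4.893], TCP at [142.525, -582.831, 231.292] pointing down, gripper open.
Joint ranges: [-169.43, 169.43], [-51.17, 129.36], [1.28, 143.12], [-76.62, 256.62], [0, 156.53], [-152.29, 152.29]. Speed limits (degrees/s): [136.94, 136.94, 159.86, 180, 180, 180].

### API

Orientations are given as [roll, pitch, yaw] about the fixed x, y, z axes, in that order (R = Rz(yaw) Ry(pitch) Rx(roll)).
In Python, from bench import telemetry, snapshot, camera_params, job gives the robot as it stands. The module is installed in compiled form; this text tells all that it offers.
- The arm moves only by the shell command python3 -m jog 'ROWS' [FORCE]. ROWS is JSON, a list that holds one entry, the list of rows, each a list of 7 numbers: the shift along the tool's x, y, z in units of 50 mm (1.0 is 50 mm), then the turn, a rotation vector about the tool's x, y, z in units of 2 pi rad (1.0 is 2 pi rad), then the opening, from 0 (shut) to 1 (fully open). In form: [[[dx, dy, dz, rx, ry, rz, claw], ...]]. A call has 1 to 12 rows; each row shifts and turns the commanded pose from where the row before left it, along the tool's axes as they then stand; what a row does not reach is not made up. A row lasts 1/8 s, in which the tool goes at most 62.5 mm and 10.7 degrees, less where a joint would pass 70% of its speed; a pose out of reach is approached as far as the arm can. A call with a number of a shift or a turn outside -1 to 1 is refused whole. A call with a gripper value outside its range is refused whole. The fingers move at their own pace and stop on an object; FORCE is the grip in N (left out, the last holds). Time passes only in rows, so rows that do not move let the fingers close. It gives the time, the measured TCP pose, the force and the opening at its end, in the units of the state.
- telemetry.sense(): the state, without advancing time (a new reading comes with each control period).
- snapshot(name): name is "scene" or "top" or "wrist"; returns (picture, depth): 384x512x3 uint8, red, green, blue; 384x512 float32, mm along the optical axis (not along the pixel's ray), 0 where there is no reading.
- camera_params(name): a dict with "K" (3x3 intrinsics, pixels), "extrinsics" (4x4, takes a point from camera to world coordinates). Camera axes: x right, y down, z forward; pixel columns grow to the right and rows downward; lengths in mm; the calibration is good to about 2 mm. A picture is of the moment at which its call begins: read the wrist's pose just before it. camera_params takes no time and is no camera call; for the wrist camera it gives the pose at the moment of the call.
- job.hand_in(): hands the job in, once; it reports no verdict.
The state is a dict: "time": time; "joint_pos": joint angles; "qd": joint speeds; "joint_efforts": joint torques, N m; "tool_pos": TCP position; "tcp_rot": TCP orientation; "ft_force": force on the tool from outside, world axes, zero at the start; "wrist_torque": the same for the moment, N m; "finger_gap": finger opening in mm.
Only numpy, scipy, OpenCV 4.12 (cv2) and the standard library are available. Lean on these libraries where they do the work, as an engineer would, in place of code of your own. Each camera call takes 0.05 s, during which the arm holds its last target. There are 200 camera calls.

### The job

Open the wooden accessory box: raise its lid just enough to clear the lip at the low end, slide it out along its grooves over that lip, and lay the lid flat on the bench, handle up. Then take out the T-handled chuck key and lay it down flat in the shallow steel tray. Set things down rather than dropping them, leave the spanner in the box, and do not disturb the other things on the bench.

Things in the scene. Friction and masses are not known exactly. Their poses are not given: they have to be found in the camera images.
- box: Plywood box fixed to the bench, 150 (x) x 210 (y) mm, 55 mm high. Origin: centre of its underside; z up. Walls 6 mm at the x ends, 8 mm at the y sides. The lid leaves toward the box's -x, roughly the robot's right, over the low -x end wall; the +x end wall is 55 mm high.
- box_lip (a point): Middle of the top of the low -x end wall, 38 mm above the bench, 72 mm from the box's middle. Its top 6 mm are the lip that blocks the shut lid.
- box_groove (a point): Middle of the ledge of the groove on the +y side, 32 mm above the bench; another on the -y side. Each groove is 17 mm high: the lid rests on the ledge and an 8 mm wide rail roofs it (underside 49, top 55 mm above the bench; 178 mm clear between the rails). So the lid must rise more than 6 mm and can rise at most 11 mm.
- box_floor (a point): Middle of the inner floor, 6 mm above the bench, under the divider (4 mm thick, top 26 mm above the bench, along the box's x). The two compartments are each 87 mm wide in y and 138 mm long in x; one holds the key, the other the spanner, either way round.
- lid: Loose wooden lid, 134 (x) x 189 (y) x 6 mm, 0.11 to 0.23 kg. Origin: centre of its underside. It starts shut on the ledges, axes along the box's, origin above the box's, with about 2 mm of play to sides and ends. Its trailing edge is clear of box and grooves once it has moved 145 mm to the box's -x.
- lid_handle (a point): Centre of the top of the lid's dark wooden bar handle, 16 (x) x 70 (y) mm, 28 mm high, upright on the lid, 35 mm to -x of the lid's middle; 34 mm above the lid's underside.
- key: Steel T-handled chuck key lying flat, about 0.16 kg: square shank 12 x 12 mm from x = -34 to +66 mm, 12 mm round cross handle 60 mm long along y at x = -40 mm. Origin: on its underside, on the shank's middle line, close to the centre of mass; z up. It starts on the box floor, roughly along the box's x, handle toward -x.
- spanner: Flat steel double open-ended spanner, 114 mm long, lying in the other compartment of the box. Origin: centre of its underside. It stays in the box.
- tray: Shallow open dark steel tray fixed to the bench to the robot's left of the box, 190 (x) x 130 (y) mm, 22 mm high, walls and floor 4 mm thick (floor top 4 mm above the bench). Origin: centre of its underside.
- bowl: Bystander: turned dark wood bowl, 120 mm across, 48 mm high. Origin: centre of its underside.
- blank: Bystander: round wood blank, 90 mm across, 55 mm high. Origin: centre of its underside.
- chisel: Bystander: turning chisel about 300 mm long lying along its x on the bench beyond the box, 26 mm high. Origin: on its underside, at the handle's front end.

How it is judged:
By the outcome, as a careful person would: the job done as asked, in the order asked, and still so for the second after the job is handed in, with the robot touching nothing.
It also fails if it takes over 58 s, if anything falls off the work surface, if the arm or the gripper's body presses on something with over 40 N, if the wrist force passes 120 N, or if a joint passes its speed limit or range.

## Working session

There is one attempt and no reset: what is moved stays moved. The work goes in short steps, Python scripts to look and compute and a shell command to move; the robot and the scene stay as the last step left them, time stands still between calls to the robot, and variables do not carry over. Pictures are saved under pics/ and viewed, about 8 in all and at most 12, crops included, and the job is handed in when it is done.

```bash
mkdir -p pics; cat > h.py <<'E'
import numpy as np, cv2
from bench import telemetry, snapshot, camera_params, job
from scipy.spatial.transform import Rotation as R
def snap(n,f=None):
    p=camera_params(n); im,d=snapshot(n)
    np.savez('last_%s.npz'%n,im=im,d=d,K=p['K'],E=p['extrinsics'])
    if f: cv2.imwrite('pics/'+f,im[:,:,::-1])
    return im,d
def pts(n):
    z=np.load('last_%s.npz'%n); d=z['d'];K=z['K'];E=z['E']
    v,u=np.mgrid[:384,:512]
    c=np.stack([(u-K[0,2])/K[0,0]*d,(v-K[1,2])/K[1,1]*d,d,np.ones_like(d)],-1)
    w=(c@np.array(E).T)[...,:3]; w[d==0]=np.nan
    return w
def px(n,l):
    w=pts(n)
    for u,v in l: print((u,v),np.round(np.nanmedian(w[v-1:v+2,u-1:u+2].reshape(-1,3),0),1))
def tool(dw):
    s=telemetry.sense(); r=R.from_euler('xyz',s['tcp_rot'],degrees=True)
    return np.round(r.inv().apply(dw)/50,3)
E
python3 - <<'E'
from h import *
s=telemetry.sense();print(s)
print(R.from_euler('xyz',s['tcp_rot'],degrees=True).as_matrix().round(3))
a,_=snap('top');b,_=snap('scene')
cv2.imwrite('pics/a.png',cv2.resize(np.vstack([a])[:,:,::-1],(800,600)))
cv2.imwrite('pics/b.png',b[:,:,::-1])
for n in('top','scene'):print(camera_params(n))
E
```

```text
{'time': 0.0, 'joint_pos': array([-8.11537995e+01,  7.51511129e+00,  8.53300696e+01, -1.38173844e-04,
        8.72602758e+01, -4.89369455e+00]), 'qd': array([ 0.05394546,  0.04594579, -0.06203037,  0.02991304,  0.06872958,
       -0.08537976]), 'joint_efforts': array([ 1.70749594e-03, -5.69399071e+01, -5.00545979e+01, -7.93343725e-05,
        1.50383130e-02,  1.71107109e-05]), 'tool_pos': array([ 142.4386929 , -582.28430456,  230.23681135]), 'tcp_rot': array([-1.79894916e+02, -8.85871914e-03,  1.37398937e+01]), 'ft_force': array([0.43549396, 0.55676138, 1.05885528]), 'wrist_torque': array([0.06399505, 0.01220366, 0.02484558]), 'finger_gap': 85.11366692553933}
[[ 0.971  0.238 -0.   ]
 [ 0.238 -0.971  0.002]
 [ 0.    -0.002 -1.   ]]
{'K': array([[457.34724523,   0.        , 252.73214186],
       [  0.        , 457.34724523, 192.85831977],
       [  0.        ,   0.        ,   1.        ]]), 'extrinsics': array([[ 5.91609521e-03, -9.98177972e-01,  6.00477765e-02,
         5.27544023e+02],
       [-9.99903141e-01, -6.66145687e-03, -1.22202248e-02,
        -2.96402722e+01],
       [ 1.25979649e-02, -5.99696643e-02, -9.98120699e-01,
         1.30874949e+03],
       [ 0.00000000e+00,  0.00000000e+00,  0.00000000e+00,
         1.00000000e+00]])}
{'K': array([[419.78474192,   0.        , 248.67817934],
       [  0.        , 419.78474192, 191.12129112],
       [  0.        ,   0.        ,   1.        ]]), 'extrinsics': array([[ 3.36431600e-01,  7.81474063e-01, -5.25463668e-01,
         1.23114627e+03],
       [ 9.41696103e-01, -2.81977066e-01,  1.83568473e-01,
        -2.32235947e+02],
       [-4.71470331e-03, -5.56585323e-01, -8.30777076e-01,
         1.04921073e+03],
       [ 0.00000000e+00,  0.00000000e+00,  0.00000000e+00,
         1.00000000e+00]])}
```

View pics/a.png

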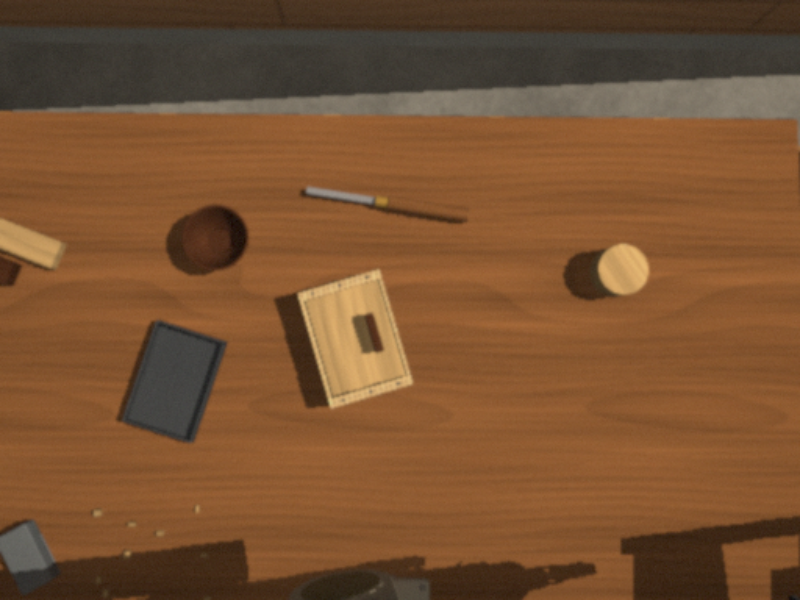

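View pics/b.png

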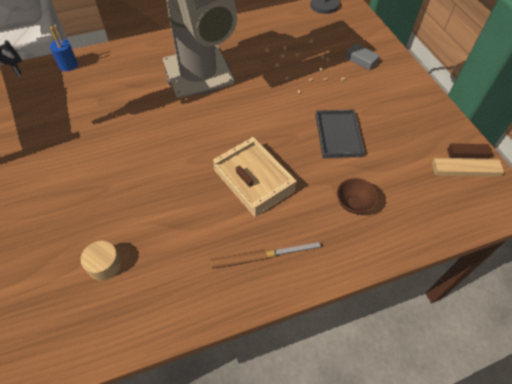

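The top view shows the box with corners at (300,294), (381,271), (411,383) and (330,408), and the lid handle at (374,333). The tray is at (173,381), and the blank at (623,270) is well clear of the lid's exit. The scene view shows the same layout, with nothing on the box's -x side.

```bash
python3 - <<'E'
from h import *
w=pts('top')
def rect(u0,u1,v0,v1,z0,z1,nm):
    s=w[v0:v1,u0:u1].reshape(-1,3); m=(s[:,2]>z0)&(s[:,2]<z1); s=s[m]
    print(nm,len(s),np.median(s,0).round(1),s.std(0).round(1),cv2.minAreaRect(s[:,:2].astype(np.float32)))
rect(185,270,165,268,48,60,'box rim')
rect(215,255,190,235,61,72,'handle')
rect(70,150,200,290,14,30,'tray rim')
px('top',[(239,213),(225,240),(110,240),(330,200),(228,174)])
# corners by ray at known height
z=np.load('last_top.npz');K,E=z['K'],z['E']
def ray(u,v,h):
    d=E[:3,:3]@np.linalg.solve(K,[u,v,1]);return (E[:3,3]+d*(h-E[2,3])/d[2])[:2]
s=512/800
for n,l,h in(('box',[(300,294),(381,271),(411,383),(330,408)],55),('tray',[(156,321),(226,343),(193,441),(120,420)],22),('handle',[(374,333)],66)):
    P=np.array([ray(u*s,v*s,h) for u,v in l]);print(n,P.round(1),P.mean(0).round(1), np.linalg.norm(P-np.roll(P,-1,0),axis=1).round(0))
E
```

```text
box rim 800 [514.1  42.7  54.3] [86.7 53.1  2.5] ((539.6514892578125, 26.343551635742188), (210.34959411621094, 149.60765075683594), 16.734800338745117)
handle 139 [550.1  -7.8  65.2] [18.9  7.2  2.2] ((549.908203125, -7.343025207519531), (68.68781280517578, 15.645121574401855), 17.166736602783203)
tray rim 422 [455.4 355.4  20.5] [69.1 56.5  3. ] ((461.1004333496094, 350.49713134765625), (131.6352081298828, 190.81124877929688), 72.5863037109375)
(239, 213) [547.3  -7.9  65.3]
(225, 240) [472.8  30.7  35.9]
(110, 240) [469.6 358.    3.5]
(330, 200) [ 587.2 -267.6   -0.7]
(228, 174) [660.2  25.8  -1.1]
box [[614.8 121.7]
 [656.4 -20.2]
 [460.3 -74. ]
 [416.3  66.8]] [536.9  23.6] [148. 203. 148. 206.]
tray [[566.8 382.9]
 [528.1 256.9]
 [354.  311.9]
 [390.4 442.1]] [459.8 348.4] [132. 183. 135. 186.]
handle [[547.   -8.9]] [547.   -8.9] [0.]
```

```bash
python3 -m jog '[[[0.925,-0.724,0.15,0,0,-0.0083,1],[0.925,-0.724,0.15,0,0,0,1],[0.925,-0.724,0.15,0,0,0,1],[0.925,-0.724,0.15,0,0,0,1],[0.925,-0.724,0.15,0,0,0,1],[0.925,-0.724,0.15,0,0,0,1],[0.925,-0.724,0.15,0,0,0,1],[0.925,-0.724,0.15,0,0,0,1],[0.925,-0.724,0.15,0,0,0,1],[0.925,-0.724,0.15,0,0,0,1],[0.925,-0.724,0.15,0,0,0,1],[0.925,-0.724,0.15,0,0,0,1]]]' 60
python3 - <<'E'
from h import *
s=telemetry.sense();print(s['tool_pos'],s['tcp_rot'],s['ft_force'])
print(tool(np.array([549.8,-7.3,42])-s['tool_pos']))
E
```

```text
time: 1.6
tool_pos: [552.1, -7.1, 140.8]
tcp_rot: [180.0, 0.0, 16.7]
ft_force: [0.5, -1.4, 0.5]
finger_gap: 85.3
[552.12669836  -7.07874023 140.75016852] [1.79997685e+02 1.72130996e-02 1.67359658e+01] [ 0.45927036 -1.43402203  0.50283462]
[-0.045 -0.009  1.975]
```

```bash
python3 -m jog '[[[-0.04,-0.01,0.7,0,0,0,1],[0,0,0.7,0,0,0,1],[0,0,0.4,0,0,0,1],[0,0,0.15,0,0,0,1],[0,0,0,0,0,0,0.4],[0,0,0,0,0,0,0.1],[0,0,0,0,0,0,0],[0,0,0,0,0,0,0],[0,0,0,0,0,0,0]]]' 60
```

```text
time: 2.72
tool_pos: [550.1, -9.0, 44.8]
tcp_rot: [180.0, -0.1, 16.7]
ft_force: [-1.8, 0.1, 5.8]
finger_gap: 14.8
```

```bash
python3 -m jog '[[[0,0,-0.06,0,0,0,0],[0,0,-0.06,0,0,0,0],[0,0,-0.05,0,0,0,0],[0,0,0,0,0,0,0],[0,0,0,0,0,0,0]]]'
python3 - <<'E'
from h import *
for i in range(3):
    s=telemetry.sense();print(s['tool_pos'],s['tcp_rot'],s['ft_force'],s['wrist_torque'],s['finger_gap'])
a,_=snap('top');b,_=snap('wrist');snap('scene')
print(telemetry.sense()['tool_pos'])
w=pts('scene')
cv2.imwrite('pics/c.png',np.hstack([cv2.resize(np.load('last_scene.npz')['im'][120:230,190:320],(520,440)),b[::2,::2][:, :].repeat(1,0) if 0 else cv2.resize(b,(280,440))])[:,:,::-1])
E
```

```text
time: 3.35
tool_pos: [549.3, -9.0, 52.1]
tcp_rot: [-180.0, 0.0, 16.7]
ft_force: [0.3, 0.2, -1.2]
finger_gap: 14.7
[549.27498779  -8.97112287  52.14251896] [-1.79994136e+02  1.39620989e-02  1.67299361e+01] [ 0.33671386  0.18594816 -1.22579327] [-0.03800627 -0.01939498  0.02510956] 14.68384235334676
[549.27498779  -8.97112287  52.14251896] [-1.79994136e+02  1.39620989e-02  1.67299361e+01] [ 0.33671386  0.18594816 -1.22579327] [-0.03800627 -0.01939498  0.02510956] 14.68384235334676
[549.27498779  -8.97112287  52.14251896] [-1.79994136e+02  1.39620989e-02  1.67299361e+01] [ 0.33671386  0.18594816 -1.22579327] [-0.03800627 -0.01939498  0.02510956] 14.68384235334676
[549.28604193  -8.99422031  52.13110903]
```

View pics/c.png

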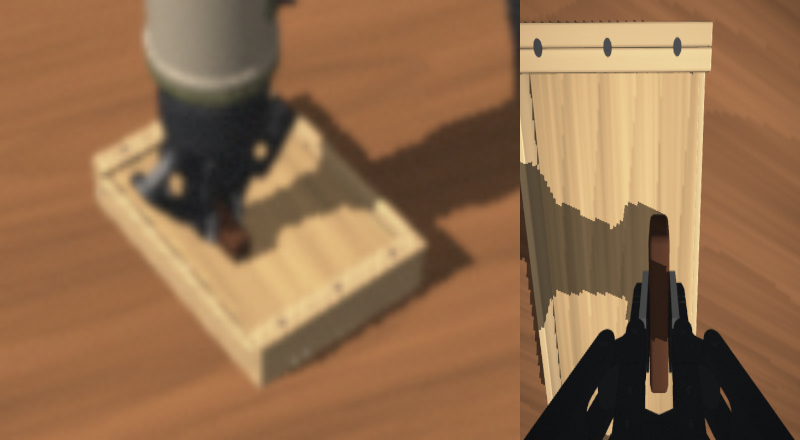

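The fingers hold the handle squarely, and in the wrist crop the handle runs from (658,215) to (660,392) between the pads. I'll check the lid height against the rail and lip in the wrist depth.

```bash
python3 - <<'E'
from h import *
w=pts('wrist')
# panel pixel -> image: u=(x-520)/280*512, v=y/440*384
for x,y in [(610,58),(690,58),(575,110),(610,110),(650,110),(680,110),(600,180),(685,180),(685,280),(605,380),(698,120),(700,80)]:
    u=int((x-520)/280*512);v=int(y/440*384);print(x,y);px('wrist',[(u,v)])
E
```

```text
610 58
(164, 50) [627.8  51.1  53.9]
690 58
(310, 50) [644.4  -4.4  54.3]
575 110
(100, 96) [601.3  76.7  44.6]
610 110
(164, 96) [609.4  49.6  44.3]
650 110
(237, 96) [618.6  18.8  44.6]
680 110
(292, 96) [625.6  -4.5  44.6]
600 180
(146, 157) [579.9  52.1  44.4]
685 180
(301, 157) [600.8 -17.3  44.5]
685 280
(301, 244) [557.7 -32.6  44.6]
605 380
(155, 331) [543.9  22.3 108.1]
698 120
(325, 104) [626.6 -21.2  38. ]
700 80
(329, 69) [641.4 -17.4  37.3]
```

```bash
python3 -m jog '[[[0,0,-0.024,0,0,0,0],[0,0.1,0,0,0,0,0],[0,0.2,0,0,0,0,0],[0,0.3,0,0,0,0,0],[0,0.4,0,0,0,0,0],[0,0.4,0,0,0,0,0],[0,0.4,0,0,0,0,0],[0,0.4,0,0,0,0,0],[0,0.4,0,0,0,0,0],[0,0.4,0,0,0,0,0],[0,0.3,0,0,0,0,0],[0,0.15,0,0,0,0,0]]]'
python3 - <<'E'
from h import *
snap('wrist');snap('top')
w=pts('wrist');im=np.load('last_wrist.npz')['im']
cv2.imwrite('pics/d.png',np.hstack([im,cv2.resize(np.load('last_top.npz')['im'][140:280,180:290],(288,384))])[:,:,::-1])
px('wrist',[(164,96),(237,96),(292,96),(146,157),(301,157),(301,244)])
E
```

```text
time: 5.0
tool_pos: [599.3, -175.2, 53.5]
tcp_rot: [180.0, -0.0, 16.7]
ft_force: [0.1, 0.3, -1.7]
finger_gap: 14.6
(164, 96) [ 659.4 -116.5   45.9]
(237, 96) [ 668.7 -147.4   45.7]
(292, 96) [ 675.7 -170.7   45.7]
(146, 157) [ 630.  -114.1   45.4]
(301, 157) [ 650.7 -183.7   45.3]
(301, 244) [ 607.9 -198.5   46.1]
```

View pics/d.png

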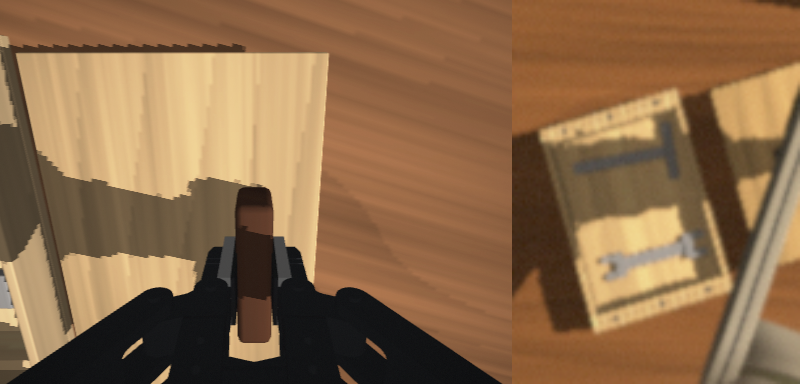

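The lid is out and clear of the box. In the inset the box's right wall ends near (728,275) and the lid starts near (715,95). The key is in the far compartment with its T at (672,150), and the spanner is in the near one. Next I lower the lid to the bench.

```bash
python3 -m jog '[[[0,0,0.2,0,0,0,0],[0,0,0.25,0,0,0,0],[0,0,0.2,0,0,0,0],[0,0,0.08,0,0,0,0],[0,0,0.03,0,0,0,0],[0,0,0,0,0,0,0]]]'; python3 -m jog '[[[0,0,0.02,0,0,0,0],[0,0,0.01,0,0,0,0],[0,0,0.01,0,0,0,0],[0,0,0,0,0,0,0]]]'; python3 - <<'E'
from h import *
snap('wrist');px('wrist',[(164,96),(237,96),(292,96),(146,157),(301,157),(301,244),(420,60),(420,200)])
E
```

```text
time: 5.85
tool_pos: [599.3, -174.3, 15.7]
tcp_rot: [180.0, -0.0, 16.7]
ft_force: [-0.0, 0.5, -1.8]
finger_gap: 14.6
time: 6.35
tool_pos: [599.0, -174.2, 13.5]
tcp_rot: [-180.0, 0.0, 16.7]
ft_force: [1.0, -0.2, -2.4]
finger_gap: 14.4
(164, 96) [ 659.1 -115.5    5.7]
(237, 96) [ 668.3 -146.4    5.7]
(292, 96) [ 675.4 -169.7    5.4]
(146, 157) [ 629.6 -113.1    5.6]
(301, 157) [ 650.4 -182.7    5.6]
(301, 244) [ 607.1 -197.8    5.5]
(420, 60) [ 7.063e+02 -2.199e+02 -6.000e-01]
(420, 200) [ 6.456e+02 -2.497e+02 -6.000e-01]
```

```bash
python3 -m jog '[[[0,0,0.01,0,0,0,0],[0,0,0.01,0,0,0,0],[0,0,0,0,0,0,0]]]';python3 -m jog '[[[0,0,0.01,0,0,0,0],[0,0,0.01,0,0,0,0],[0,0,0,0,0,0,0]]]'
```

```text
time: 6.78
tool_pos: [599.1, -174.2, 12.9]
tcp_rot: [180.0, -0.0, 16.7]
ft_force: [-2.1, 1.2, 3.0]
finger_gap: 14.6
time: 7.15
tool_pos: [599.2, -174.2, 12.9]
tcp_rot: [180.0, 0.0, 16.7]
ft_force: [-7.6, 2.6, 11.5]
finger_gap: 14.8
```

```bash
python3 -m jog '[[[0,0,-0.02,0,0,0,0],[0,0,0,0,0,0,0.25],[0,0,0,0,0,0,0.5],[0,0,0,0,0,0,0.6],[0,0,-0.3,0,0,0,0.6],[0,0,-0.8,0,0,0,0.6],[0,0,-1,0,0,0,0.6],[0,-0.7,-0.9,0,0,0,0.6],[0,-1,0,0,0,0,0.6],[0,0,0,0,0,0,0.6],[0,0,0,0,0,0,0.6]]]'
python3 - <<'E'
from h import *
im,_=snap('wrist');t,_=snap('top');snap('scene')
cv2.imwrite('pics/e.png',np.hstack([im,cv2.resize(t[140:280,180:300],(288,336),interpolation=cv2.INTER_CUBIC) if 0 else cv2.resize(t[140:280,180:285],(288,384),interpolation=cv2.INTER_CUBIC)])[:,:,::-1])
w=pts('top');c=np.array([539.6,26.3]);X=np.array([-.2878,.9577]);Y=-np.array([.9577,.2878])
s=w.reshape(-1,3);p=(s[:,:2]-c)@np.c_[X,Y]
m=(abs(p[:,0])<68)&(p[:,1]<-4)&(p[:,1]>-88)&(s[:,2]>10.5)&(s[:,2]<25)
k=s[m];print(m.sum(),k.mean(0),cv2.minAreaRect(p[m].astype(np.float32)))
for x0 in range(-66,60,8):
    q=p[m];j=(q[:,0]>=x0)&(q[:,0]<x0+8)
    if j.sum():print(x0,j.sum(),q[j,1].min().round(1),q[j,1].mean().round(1),q[j,1].max().round(1),k[j,2].mean().round(1))
print(cv2.minAreaRect(k[:,:2].astype(np.float32)))
E
```

```text
time: 8.52
tool_pos: [574.8, -93.0, 163.2]
tcp_rot: [179.9, -0.0, 16.8]
ft_force: [-0.2, -0.3, 0.7]
finger_gap: 51.7
258 [594.36935615  30.17794752  16.24591375] ((2.076190948486328, -51.254173278808594), (123.82818603515625, 81.70191192626953), 4.210967540740967)
-66 2 -71.3 -61.0 -50.8 12.1
-58 44 -81.3 -58.2 -32.2 16.7
-50 42 -77.1 -46.9 -21.3 15.3
-42 15 -73.6 -49.3 -15.0 15.9
-34 12 -56.1 -51.3 -46.0 17.0
-26 15 -60.3 -50.4 -29.5 15.7
-18 14 -81.3 -53.1 -24.9 15.6
-10 12 -78.5 -55.9 -48.6 16.9
-2 14 -65.4 -53.5 -26.1 17.4
6 12 -61.4 -55.8 -49.7 18.6
14 13 -61.7 -56.0 -49.5 16.6
22 16 -74.7 -58.9 -51.2 15.8
30 13 -63.9 -57.0 -41.2 17.0
38 14 -64.7 -52.8 -9.3 16.6
46 15 -65.3 -55.8 -16.3 15.7
54 4 -56.9 -38.4 -6.0 12.7
((588.0877075195312, 43.038997650146484), (81.70115661621094, 123.82703399658203), 20.93710708618164)
```

View pics/e.png

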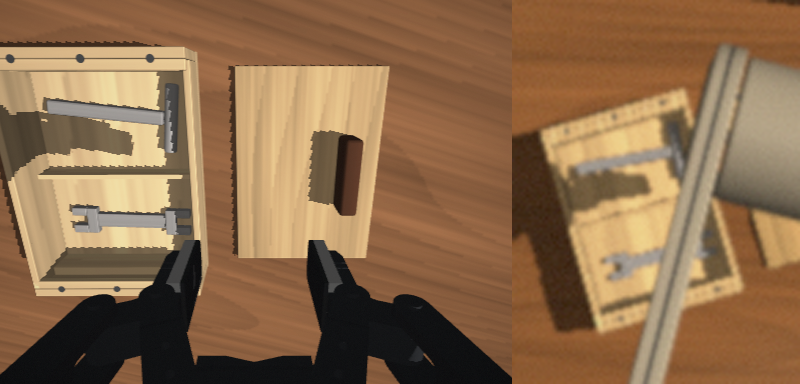

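The lid lies flat on the bench with its handle at (348,175). The key's shank runs from (45,106) to (163,118) and its cross handle from (172,84) to (172,152). The spanner is undisturbed at (130,220).

```bash
python3 - <<'E'
from h import *
w=pts('wrist');c=np.array([539.6,26.3]);X=np.array([-.2878,.9577]);Y=-np.array([.9577,.2878])
s=w[75:165,30:190].reshape(-1,3);p=(s[:,:2]-c)@np.c_[X,Y]
m=(abs(p[:,0])<64)&(p[:,1]<-8)&(p[:,1]>-83)&(s[:,2]>14)&(s[:,2]<22)
k=s[m];q=p[m]
sh=q[:,0]>-35
h=q[:,0]<-35
print(m.sum(),'handle',q[h].min(0),q[h].max(0),cv2.minAreaRect(q[h].astype(np.float32)),np.median(k[:,2]))
f=np.polyfit(q[sh,0],q[sh,1],1);print(f,q[sh].max(0),q[sh].min(0),np.std(q[sh,1]-np.polyval(f,q[sh,0])))
print(cv2.minAreaRect(q[sh].astype(np.float32)))
d=np.array([1,f[0]]);d/=np.linalg.norm(d);W=d[0]*X+d[1]*Y
print('key x yaw',np.degrees(np.arctan2(W[1],W[0])))
px('wrist',[(100,112),(172,118),(45,106),(162,117),(172,88),(172,150),(90,58),(80,85)])
for n in [h]:
    print((c+q[n].mean(0)@np.array([X,Y])))
E
```

```text
2421 handle [-59.37578593 -77.34309204] [-35.04241553 -18.01476819] ((-45.8154182434082, -47.97367858886719), (59.66365432739258, 22.615022659301758), 85.24588012695312) 16.649929965619094
[ -0.10065957 -52.97819023] [ 54.23502101 -43.88769104] [-34.97057396 -63.47859006] 3.476287074762064
((9.351486206054688, -53.608558654785156), (12.215936660766602, 89.9290771484375), 84.17558288574219)
key x yaw 100.97812792164503
(100, 112) [588.6  49.   16.9]
(172, 118) [601.5 -11.9  16.7]
(45, 106) [577.7 101.4   5.1]
(162, 117) [599.5  -3.   15.8]
(172, 88) [626.   -6.3  16.5]
(172, 150) [573.4 -17.6  15.7]
(90, 58) [632.7  46.2  53.5]
(80, 85) [604.2  74.4   4.2]
[600.64616554  -7.41123046]
```

```bash
python3 - <<'E'
from h import *
s=telemetry.sense();r=R.from_euler('xyz',s['tcp_rot'],degrees=True)
w=pts('wrist').reshape(-1,3);t=r.inv().apply(np.nan_to_num(w,nan=-9999)-s['tool_pos'])
m=(w[:,2]>150);t=t[m];print(m.sum(),s['finger_gap'])
for z in range(-130,20,8):
    j=(t[:,2]>=z)&(t[:,2]<z+8)
    if j.sum()>5:
        q=t[j];print(z,j.sum(),'y',np.percentile(q[:,1],[0,2,98,100]).round(0),'x',q[:,0].min().round(0),q[:,0].max().round(0), 'inner',q[q[:,1]<0,1].max().round(0),q[q[:,1]>0,1].min().round(0))
E
```

```text
32983 51.52089591127829
-90 2663 y [-62. -58.  59.  63.] x 11.0 19.0 inner -0.0 0.0
-82 8678 y [-64. -61.  61.  64.] x 2.0 19.0 inner -0.0 0.0
-74 4574 y [-63. -60.  60.  62.] x -7.0 19.0 inner -2.0 1.0
-66 6378 y [-61. -58.  57.  60.] x -12.0 17.0 inner -21.0 20.0
-58 4996 y [-59. -56.  56.  59.] x -12.0 15.0 inner -24.0 23.0
-50 1295 y [-55. -51.  51.  56.] x -2.0 15.0 inner -27.0 25.0
-42 1407 y [-39. -32.  33.  39.] x -11.0 12.0 inner -25.0 25.0
-34 1052 y [-40. -38.  38.  39.] x -11.0 12.0 inner -25.0 25.0
-26 901 y [-39. -38.  38.  39.] x -11.0 13.0 inner -25.0 25.0
-18 747 y [-39. -38.  38.  39.] x -11.0 12.0 inner -26.0 25.0
-10 292 y [-38. -32.  31.  32.] x -11.0 12.0 inner -25.0 25.0
```

```bash
python3 -m jog '[[[0.262,-0.5565,0.1,0,0,0,0.31],[0.262,-0.5565,0.1,0,0,0,0.31],[0.262,-0.5565,0.1,0,0,0,0.31],[0.262,-0.5565,0.1,0,0,0,0.31],[0,0,0,0,0,-0.02925,0.31],[0,0,0,0,0,-0.02925,0.31],[0,0,0,0,0,-0.02925,0.31],[0,0,0,0,0,-0.02925,0.31],[0,0,0,0,0,-0.02925,0.31],[0,0,0,0,0,-0.02925,0.31],[0,0,0,0,0,-0.02925,0.31],[0,0,0,0,0,-0.02925,0.31]]]' 80
python3 -m jog '[[[0,0,0,0,0,0,0.31]]]'
python3 - <<'E'
from h import *
s=telemetry.sense();print(s['tool_pos'],s['joint_pos'].round(0))
im,_=snap('wrist','f.png')
r=R.from_euler('xyz',s['tcp_rot'],degrees=True)
w=pts('wrist').reshape(-1,3);t=r.inv().apply(np.nan_to_num(w,nan=-9999)-s['tool_pos'])
m=(w[:,2]>13)&(w[:,2]<22)&(abs(t[:,1])<14);q=t[m]
for x0 in range(-80,90,8):
    j=(q[:,0]>=x0)&(q[:,0]<x0+8)
    if j.sum()>5:print(x0,j.sum(),np.percentile(q[j,1],[2,98]).round(1),q[j,1].mean().round(1),w[m][j,2].mean().round(1))
print(tool(np.array([592.85,28.7,12])-s['tool_pos']))
E
```

```text
time: 10.18
tool_pos: [592.9, 27.9, 142.0]
tcp_rot: [-180.0, -0.0, 101.2]
ft_force: [0.7, 0.1, -0.3]
finger_gap: 26.5
time: 10.3
tool_pos: [592.9, 28.0, 142.1]
tcp_rot: [-180.0, -0.0, 100.8]
ft_force: [-0.3, 0.4, -0.1]
finger_gap: 26.5
[592.85210624  28.03881691 142.05179916] [ -2.  10.  92.  -0.  78. -13.]
-64 76 [-13.2   5.8] -4.9 17.9
-56 58 [-0.6 13.9] 7.6 17.5
-48 60 [-12.9  13.6] 0.3 16.3
-40 290 [-13.9  13.7] -0.1 16.2
-32 94 [-5.9  4.7] -0.6 17.1
-24 114 [-5.8  4.7] -0.5 17.3
-16 115 [-5.8  5.5] -0.3 17.0
-8 127 [-5.7  5.5] -0.1 17.0
0 124 [-5.7  5.4] -0.2 17.0
8 134 [-6.4  5.4] -0.3 17.0
16 137 [-6.4  5.4] -0.5 16.9
24 147 [-6.3  5.3] -0.6 17.0
32 143 [-6.3  5.2] -0.6 16.9
40 147 [-6.2  5.2] -0.5 16.9
48 158 [-6.2  5.2] -0.4 17.0
56 151 [-6.1  5.1] -0.5 16.9
64 72 [-6.   5.1] -0.5 16.8
[0.013 0.004 2.601]
```

View pics/f.png

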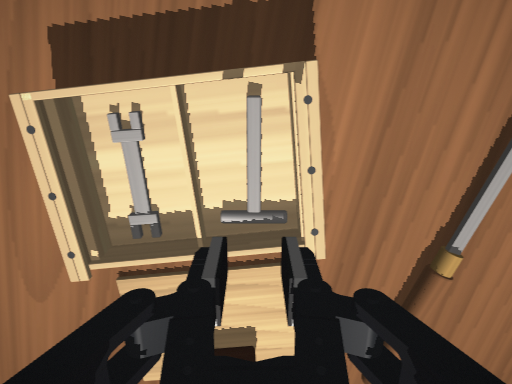

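The key is centred between the fingers: the shank is at column 254, from row 90 to 215, and its measured offset is below 0.6 mm. The wall side is on the right, so I bias 1.5 mm away from it.

```bash
python3 -m jog '[[[0,-0.03,0.8,0,0,0,0.31],[0,0,0.8,0,0,0,0.31],[0,0,0.6,0,0,0,0.31],[0,0,0.3,0,0,0,0.31],[0,0,0.1,0,0,0,0.31],[0,0,0,0,0,0,0.2],[0,0,0,0,0,0,0.2]]]' 80
python3 -m jog '[[[0,0,0.03,0,0,0,0.2],[0,0,0.03,0,0,0,0.2],[0,0,0,0,0,0,0],[0,0,0,0,0,0,0],[0,0,0,0,0,0,0]]]'
```

```text
time: 11.22
tool_pos: [592.5, 28.5, 14.1]
tcp_rot: [179.9, 0.0, 100.9]
ft_force: [0.1, -0.4, 0.9]
finger_gap: 17.2
time: 11.85
tool_pos: [591.9, 28.6, 10.3]
tcp_rot: [179.9, 0.0, 101.0]
ft_force: [-0.9, -0.3, 5.9]
finger_gap: 9.4
```

```bash
python3 -m jog '[[[0,0,-0.1,0,0,0,0],[0,0,-0.3,0,0,0,0],[0,0,-0.6,0,0,0,0],[0,0,-0.8,0,0,0,0],[0,0,-0.6,0,0,0,0],[0,0,0,0,0,0,0]]]'
python3 - <<'E'
from h import *
s=telemetry.sense();print(s['tool_pos'],s['finger_gap'],s['wrist_torque'].round(3))
im,_=snap('wrist','g.png')
r=R.from_euler('xyz',s['tcp_rot'],degrees=True)
w=pts('wrist').reshape(-1,3);t=r.inv().apply(np.nan_to_num(w,nan=-9999)-s['tool_pos'])
m=(t[:,2]>-15)&(t[:,2]<12)&(abs(t[:,1])<40)&(abs(t[:,0])<90);q=t[m]
for x0 in range(-80,90,8):
    j=(q[:,0]>=x0)&(q[:,0]<x0+8)
    if j.sum()>5:print(x0,j.sum(),np.percentile(q[j,1],[2,98]).round(1),np.percentile(q[j,2],[5,50,95]).round(1))
print('to tray',np.array([470.6,347.5])-s['tool_pos'][:2])
E
```

```text
time: 12.6
tool_pos: [593.7, 28.5, 133.7]
tcp_rot: [179.6, 0.1, 101.0]
ft_force: [-0.2, -0.5, -1.9]
finger_gap: 9.1
[593.69114061  28.5339203  133.6893164 ] 9.085667051647112 [ 0.04   0.012 -0.013]
-48 84 [-7.9  8. ] [-7.  -6.3 -5.5]
-40 329 [-7.3  7.1] [-7.4 -6.3 -4.2]
-32 259 [-5.2  5.3] [-7.7 -6.9 -6. ]
-24 278 [-4.7  4.7] [-7.9 -7.  -6.1]
-16 285 [-4.6  4.6] [-7.9 -7.  -6.1]
-8 295 [-4.5  4.5] [-7.8 -7.  -6. ]
0 558 [-17.2  17.2] [-14.   -7.5  -6.1]
8 736 [-10.5  10.6] [-13.8  -7.1  -4.2]
16 422 [-5.6  5.7] [-7.8 -6.8 -5.5]
24 437 [-5.5  5.6] [-7.8 -6.8 -5.7]
32 475 [-5.9  6. ] [-7.9 -6.8 -5.3]
40 502 [-5.8  5.9] [-7.9 -6.8 -5.4]
48 523 [-5.7  5.8] [-7.8 -6.8 -5.6]
56 544 [-5.5  5.7] [-7.8 -6.8 -5.6]
64 284 [-5.4  5.6] [-7.7 -6.3  0.8]
to tray [-123.09114061  318.9660797 ]
```

View pics/g.png

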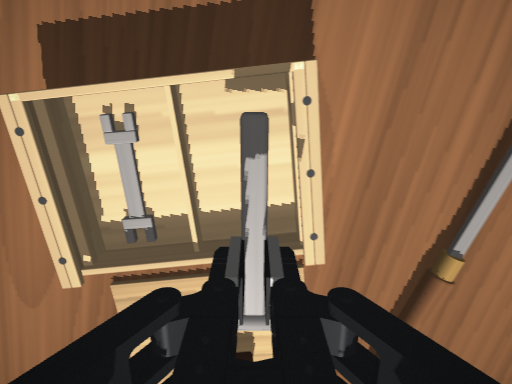

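The key is held level and square, with its tip at (254,115), and the spanner stays in place at (128,175). Next I move to the tray.

```bash
python3 -m jog '[[[0.3,-0.053,0,0,0,0,0],[0.7,-0.125,0,0,0,0,0],[0.9,-0.16,0,0,0,0,0],[0.9,-0.16,0,0,0,0,0],[0.9,-0.16,0,0,0,0,0],[0.9,-0.16,0,0,0,0,0],[0.9,-0.16,0,0,0,0,0],[0.7,-0.125,0,0,0,0,0],[0.4,-0.071,0,0,0,0,0],[0.13,-0.023,0,0,0,0,0]]]'
python3 -m jog '[[[0,0,0,0,0,-0.0285,0],[0,0,0.2,0,0,-0.0285,0],[0,0,0.3,0,0,-0.0285,0],[0,0,0.4,0,0,-0.0285,0],[0,0,0.4,0,0,-0.0285,0],[0,0,0.3,0,0,-0.0285,0],[0,0,0.2,0,0,0,0],[0,0,0,0,0,0,0]]]'
python3 - <<'E'
from h import *
im,_=snap('wrist','i.png');print(tool(np.array([470.6,347.5,9])-telemetry.sense()['tool_pos']))
E
```

```text
time: 13.9
tool_pos: [467.2, 348.1, 128.3]
tcp_rot: [-179.9, 0.0, 101.1]
ft_force: [-0.1, 0.0, -1.2]
finger_gap: 9.1
time: 14.9
tool_pos: [468.1, 346.5, 38.5]
tcp_rot: [-179.9, -0.1, 162.2]
ft_force: [0.4, 0.3, -1.0]
finger_gap: 9.1
[-0.035  0.021  0.608]
```

View pics/i.png

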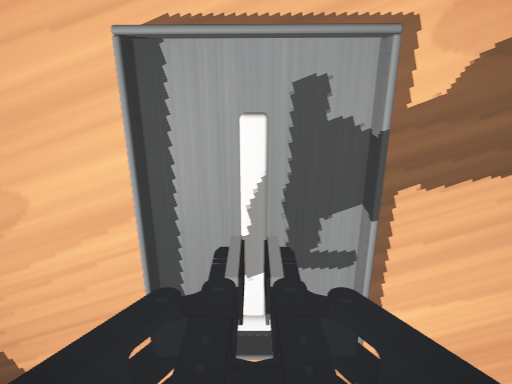

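The key is inside the tray walls and parallel to them, with its tip at (254,115) and the tray walls at columns 118 to 398. I lower it.

```bash
python3 -m jog '[[[-0.03,0.02,0.2,0,0,0,0],[0,0,0.2,0,0,0,0],[0,0,0.1,0,0,0,0],[0,0,0.04,0,0,0,0],[0,0,0.02,0,0,0,0],[0,0,0,0,0,0,0]]]'; python3 -m jog '[[[0,0,0.015,0,0,0,0],[0,0,0.015,0,0,0,0],[0,0,0,0,0,0,0]]]'; python3 -m jog '[[[0,0,0.015,0,0,0,0],[0,0,0,0,0,0,0]]]'
```

```text
time: 15.7
tool_pos: [470.4, 348.2, 11.7]
tcp_rot: [180.0, 0.0, 162.5]
ft_force: [0.2, -0.7, -2.4]
finger_gap: 9.3
time: 16.08
tool_pos: [470.2, 348.0, 10.0]
tcp_rot: [-180.0, -0.0, 162.5]
ft_force: [-0.1, -0.0, -2.3]
finger_gap: 8.9
time: 16.32
tool_pos: [470.1, 348.0, 9.2]
tcp_rot: [-180.0, -0.0, 162.5]
ft_force: [0.7, -0.1, -2.0]
finger_gap: 9.5
```

```bash
python3 -m jog '[[[0,0,0.012,0,0,0,0],[0,0,0,0,0,0,0]]]'; python3 -m jog '[[[0,0,0.012,0,0,0,0],[0,0,0,0,0,0,0]]]'
```

```text
time: 16.58
tool_pos: [470.2, 348.0, 8.6]
tcp_rot: [-180.0, -0.0, 162.5]
ft_force: [-0.3, -0.4, -2.6]
finger_gap: 9.0
time: 16.82
tool_pos: [470.3, 348.1, 8.3]
tcp_rot: [180.0, 0.0, 162.5]
ft_force: [-1.0, -1.4, 0.8]
finger_gap: 8.9
```

```bash
python3 -m jog '[[[0,0,0,0,0,0,0.15],[0,0,0,0,0,0,0.3],[0,0,0,0,0,0,0.4],[0,0,-0.3,0,0,0,0.4],[0,0,-0.8,0,0,0,0.4],[0,0,-1,0,0,0,0.4],[0,0,-1,0,0,0,0.4],[0,0,0,0,0,0,0.4],[0,0,0,0,0,0,0.4]]]'
python3 - <<'E'
from h import *
im,_=snap('wrist');t,_=snap('top');
cv2.imwrite('pics/j.png',np.vstack([np.hstack([cv2.resize(im,(400,300)),cv2.resize(t[190:290,60:180],(400,300))]),np.hstack([cv2.resize(t[100:292,180:436],(400,300)),cv2.resize(t,(400,300))])])[:,:,::-1])
w=pts('wrist').reshape(-1,3);q=w[(w[:,2]>12)&(w[:,2]<18)&(abs(w[:,0]-466)<60)&(abs(w[:,1]-350)<30)];print(len(q),np.percentile(q[:,2],[5,50,95]))
px('wrist',[(254,110),(254,160)])
w=pts('top').reshape(-1,3);
def hmed(x,y,rr=6):
    q=w[np.hypot(w[:,0]-x,w[:,1]-y)<rr];return len(q),np.median(q[:,2]).round(1)
print('lid',hmed(640,-115),hmed(560,-135),hmed(660,-165),'handle',hmed(599,-175,5))
E
```

```text
time: 17.95
tool_pos: [470.4, 348.1, 163.9]
tcp_rot: [179.9, 0.0, 162.5]
ft_force: [-0.1, -0.1, 0.2]
finger_gap: 34.0
1897 [13.02158825 14.88809426 16.12429232]
(254, 110) [418.  364.1  15. ]
(254, 160) [460.6 350.7  14.6]
lid (16, np.float64(5.6)) (12, np.float64(7.1)) (14, np.float64(7.2)) handle (9, np.float64(33.5))
```

View pics/j.png

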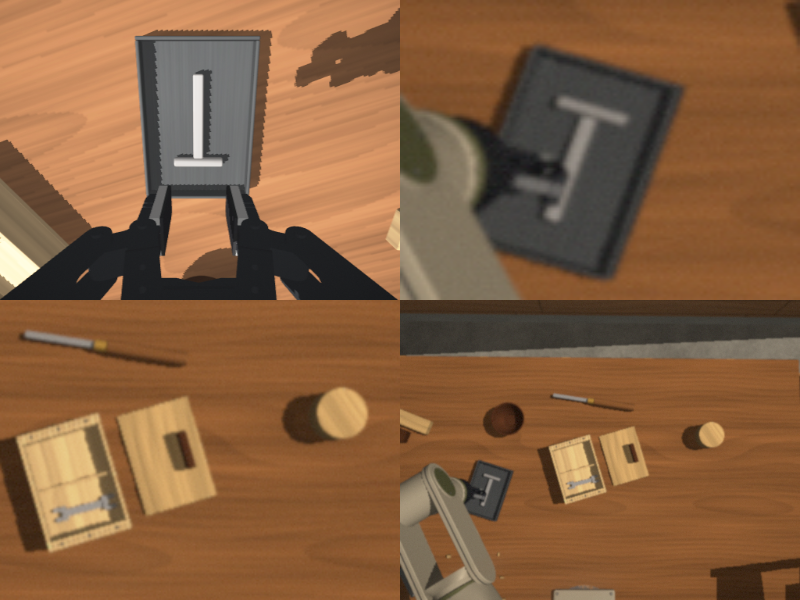

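The key lies flat in the tray: in the wrist panel its shank runs from (198,75) to (198,155) and its cross handle is at (198,161). The lid is flat beside the box with its handle at (180,450). The spanner is in the box at (85,510), and the chisel, blank and bowl have not moved.

```bash
python3 -c "
from bench import job;print(job.hand_in())"
```

```text
the job is handed in; nothing more can be done
None
```

The job is done and handed in at about 18 s of the 58 s allowed.

- **Lid:** I raised it about 8.5 mm, slid it about 170 mm along the grooves over the lip, and lowered it until the bench took its weight. It lies flat beside the box, handle up. Its top reads 5.6 to 7.2 mm (6 mm expected) and its handle about 33.5 mm (34 mm expected).
- **Key:** I gripped it by the shank, lifted it level, and lowered it into the tray until it touched before letting go. Its top reads about 15 mm (16 mm expected, and the wrist camera has been reading about 1 mm low).
- **Other things:** In the last pictures the spanner is still in the box, and the bowl, blank and chisel look unmoved. I checked those three only by eye in the top view.
- **Forces:** The highest reading was about 14 N, while pressing the lid onto the bench. The gripper was clear of everything, about 150 mm above the tray, at hand-in.

Two readings disagreed slightly with what I expected. The finger opening read 1 to 3 mm less than the thickness gripped, on both the lid handle and the key. The lid also ended about 2 mm from its computed line, within its play. No check failed.

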